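# Mount the key nest on the bench jig with its quarter-turn clamp bolt

## Task

Set the jig up for key work: lay the pale wooden nest flat and square in the pocket of the aluminium jig, its notched end over the steel locating key. Then take the red-winged clamp bolt out of its stand, drop its hammer head through the nest's window into the slot of the catch plate underneath, push it down against its spring, turn it a quarter turn clockwise and let it spring up so that it is locked and clamps the nest. Leave the other things on the bench where they are.

Things in the scene. Friction and masses are not known exactly. Their poses are not given: they have to be found in the camera images.
- jig: Aluminium jig screwed to the bench: block 146 x 82 x 38 mm (x, y, z) with a low 23 mm foot at each x end. Origin: centre of its underside, z up. On top a pocket with walls 8 mm high, see pocket; under the pocket a steel catch plate, see plate.
- pocket (a point): Centre of the jig's pocket floor, 30 mm above the jig's underside, jig's axes. Pocket 122 x 58 mm (x, y), 8 mm deep, its mouth bevelled 3 mm at 45 degrees. A steel locating key 9 mm long (x), 12 wide (y), 5 high stands against its +x end wall. The floor's middle is open, 76 x 46 mm, onto the catch plate.
- plate (a point): Middle of the catch plate's travel (fixed to the jig), at the height of its top, 29 mm above jig underside; jig's axes. The 58 x 44 mm plate sits anywhere up to 9 mm from here along +x or -x (not reported: look or feel), y = 0; 14 N slides it. Its slot is 32.4 (x) x 16.4 mm (y), 7 deep; below it the bolt's head can turn.
- lock (a point): Point on the jig's axis 16.5 mm above its underside: height of the locked bolt's origin. The bolt's head turns under the plate only clockwise seen from above, with its origin under 14 mm; a stop comes about 7 degrees past the quarter turn. There it may rise 2.5 mm into an 18 mm wide cross groove under the plate, which locks it.
- nest: Pale wooden block 120 x 56 x 24 mm (x, y, z), loose, about 0.16 kg. Origin: centre of its underside, z up. Window 51 x 20 mm (x, y) through its middle. The +x end has a notch 16 mm wide (y), 10 deep for the locating key, so seated its x is the jig's x. Near the +x end a cork-lined groove runs across the top; at the -x end is a cork disc.
- bolt: Loose clamp bolt, 82 mm tall, about 0.17 kg. Origin: centre of the underside of its hammer head, z up to the wing, x along the head; a half turn is the same. Head 30 x 14 x 8 mm (x, y, z), shank 12 mm across, dark disc 30 mm across at z 52 to 56, red wing 34 x 12 mm (x, y) at z 56 to 82.
- sleeve_foot (a point): Where the underside of the bolt's brass sleeve (32 mm across) is when free: 31.5 mm above bolt origin. It slides up the shank 11.5 mm against a spring: 4 N to start, 0.9 N per mm more. It meets the seated nest's top (54 mm above jig underside) with the bolt's origin at 22.5 mm, head in the slot.
- stand: Dark wooden stand, fixed, 84 x 60 x 34 mm, origin at the centre of its underside. The bolt stands upright and loose in its 34 x 18 mm slot (along x), slot floor 8 mm above the bench.
- wax: Small white-lidded pot, 48 mm across and 39 mm high, bystander. Origin at the centre of its underside.
- tape: Roll of tape lying flat, 100 mm across, 25 mm high, bystander. Origin at the centre of its underside.
- glue: White plastic bottle, 30 mm across and 98 mm tall, standing, bystander. Origin at the centre of its underside.
- brush: Small flat brush with a wooden handle, 92 x 16 x 9 mm, lying flat, bystander. Origin at the centre of its underside.
Mind the look-alikes: they are no part of the job. There is more than one size of the nest; the one meant has the size given above.

How it is judged (in metres and radians):
On the way, in this order (a step that is already met when the one before it is completed fails the run):
1. the nest lies flat and square in the jig's pocket (z of nest in the frame of jig below 0.0315 m and horizontal distance between nest and jig below 0.004 m and angle between the z axis of nest and the z axis of jig, either way round below 0.035 rad and angle between the x axis of nest and the x axis of jig, either way round below 0.06 rad), for 0.2 s.
2. the bolt's head is in the catch plate's slot, through the nest's window (z of bolt in the frame of jig below 0.0245 m and horizontal distance between bolt and jig below 0.012 m and angle between the x axis of bolt and the x axis of jig, either way round below 0.25 rad), for 0.05 s.
At the end, for the whole second after the job is handed in: Nest in the pocket: within 1.5 mm of its floor, 4 mm of centre, 2 deg flat, 3.4 deg square. Bolt locked: origin 15.2 to 18.5 mm above the jig's underside, within 12 mm of the jig's axis, head across the jig within 14 deg, upright within 7 deg. Both at rest and released (all of step 1 and z of bolt in the frame of jig between 0.0152 and 0.0185 m and horizontal distance between bolt and jig below 0.012 m and angle between the x axis of bolt and the y axis of jig, either way round below 0.25 rad and angle between the z axis of bolt and the z axis of jig, either way round below 0.12 rad and linear speed of each of bolt, nest below 0.02 m/s); the robot touches nothing.
It fails at once if a bystander is disturbed (pot, tape, bottle or brush moved by more than 20 mm) (distance of any of wax, tape, glue, brush from where it was at the start of the episode above 0.02 m).
It fails at once if the bottle is tipped over (angle between glue's own z axis and vertical above 0.5 rad).
It also fails if it takes over 72 s, if anything falls off the work surface, if the arm or the gripper's body presses on something with over 40 N, if the wrist force passes 120 N, or if a joint passes its speed limit or range.

## Robot

A 6-joint arm with a two-finger parallel gripper is mounted at the origin on a cart in front of the work surface, level with it; the furniture and walls round the work are solid. World frame = base frame: x ahead of the robot, y to its left, z up, the work surface at z = 0. Lengths are in m, angles in degrees, forces in N, time in s.
With the tool pointing down it reaches from about 0.4 to 0.825 m from the base axis. Payload 7 kg.
Tool frame: the origin (TCP) lies between the finger pads; the fingertips stand ctrl.nose_length ahead of it and the grasp point (between the pads) lies 2 mm behind it (ctrl.nose_length is the distance from the TCP to the fingertips, in m); z points along the fingers, y is the line along which they close (so a half turn about z gives the same grasp; the last joint's range is limited). The gripper opens to 88 mm and grips with 3 to 60 N. Pads are 19 mm wide; open, the fingers measure 130 mm over their backs; the gripper's body (78 mm by 193 mm) begins 47 mm behind the grasp point.
Start: joints at [90.533, 20.546, 0.682, 0, -70.136, -16.507], TCP at [0.186, 0.649, 0.244] pointing down, gripper open.
Joint ranges: [-176.03, 176.03], [-82.01, 121.73], [-58.28, 71.71], [-173.87, 95.51], [-174.79, -0.11], [-173.66, 173.66]. Speed limits (degrees/s): [136.94, 136.94, 172.46, 180, 180, 180].

## Interface

Orientations are given as [roll, pitch, yaw] about the fixed x, y, z axes, in that order (R = Rz(yaw) Ry(pitch) Rx(roll)).
In Python, from plant import ctrl gives the robot as it stands.
- The arm moves only by the tool apply_moves, never from a script. Its argument "commands" is a list of rows, each a list of 3 entries, a list of its own where there are three numbers: the shift along the world's x, y, z in cm, then the turn about the world's z in rad, then the closure, from 0 (fully open) to 1 (shut). In form: [[[x, y, z], turn, jaw], ...]. A call has 1 to 20 rows; each row is the pose to reach, as a shift and turn from the pose commanded when the call began; what a row does not reach only later rows make up. A row lasts 1/12 s, in which the tool goes at most 41.7 mm and 7.16 degrees, less where a joint would pass 70% of its speed; a pose out of reach is approached as far as the arm can. A call with a gripper value outside its range is refused whole. The fingers move at their own pace and stop on an object; the grip force is fixed at half the most. Time passes only in rows, so rows that repeat a pose let the fingers close. It gives the time, the measured TCP pose, the force, the opening and the grip force at its end, in the units of the state.
- ctrl.get_obs(): the state, without advancing time (a new reading comes with each control period).
- ctrl.snapshot(name): name is "scene" or "top" or "wrist"; returns a dict with "img" (480x640x3 uint8, red, green, blue), "fx", "fy", "cx", "cy" (pixels), "T" (4x4, takes a point from camera to world coordinates). Camera axes: x right, y up, looking along -z (the intrinsics and any distortion apply to the point x, -y, -z); pixel columns grow to the right and rows downward; lengths in m; the calibration is good to about 2 mm. The wrist camera is an equidistant fisheye: a pixel r from the principal point sees the ray r / f radians off the axis. A picture is of the moment at which its call begins. There is no depth.
- ctrl.close_job(): hands the job in; it is judged then, once.
Trained networks look in a picture, given as the dict that the camera call returned (one of the last four; its "shot" number tells which), for a name from the list of things; names that differ only in an ending like _2 or _b are one class to them, and where a whole thing is asked for, a point or a joint stands for the part that bears it (a point fixed in the world has none). Each returns a list of dicts, best first, with "score" (0 to 1); they miss things now and then, are a little off and sometimes report something else, mostly with a low value. They report only what shows in the picture. A call takes as long as a camera call. They do not tell look-alikes from the thing itself.
- ctrl.search_frame(picture, target): "at" ([column, row] in pixels, amid what is visible of it).
- ctrl.spot_point(picture, target): "at" ([column, row] in pixels: a listed point, or the origin of a listed thing).
The state is a dict: "clock": time; "joint_pos": joint angles; "qvel": joint speeds; "tau": joint torques, N m; "tool_pos": TCP position; "orientation": TCP orientation; "force": force on the tool from outside, world axes, zero at the start; "moment": the same for the moment, N m; "opening": finger opening in m; "gripper_force": force on a finger pad.
Only numpy, scipy, OpenCV 4.12 (cv2) and the standard library are available. Lean on these libraries where they do the work, as an engineer would, in place of code of your own. Each camera call takes 0.05 s, during which the arm holds its last target. There are 200 camera calls.

## Working session

There is one attempt and no reset: what is moved stays moved. The work goes in short steps, Python scripts to look and compute and a tool call to move; the robot and the scene stay as the last step left them, time stands still between calls to the robot, and variables do not carry over. Pictures are saved under pics/ and viewed, at most 10 in all, crops included, and the job is handed in when it is done.

Besides the shell and the picture viewer there is one more tool, called after "Request:" in YAML: its name, and indented under it one key for each argument. apply_moves: Moves the arm, as the interface text tells. Its arguments: {"type":"object","properties":{"commands":{"type":"array"}},"required":["commands"]}

```bash
ls; mkdir -p pics; cat > h.py <<'E'
import numpy as np, cv2
from plant import ctrl
def ray(s,uv,wrist=False):
    u=(uv[0]-s['cx'])/s['fx']; v=(uv[1]-s['cy'])/s['fy']
    if wrist:
        r=np.hypot(u,v); k=np.sin(r)/r if r>1e-9 else 1; d=np.array([u*k,v*k,np.cos(r)])
    else: d=np.array([u,v,1.])
    d=d*[1,-1,-1]; T=np.array(s['T']); d=T[:3,:3]@d
    return T[:3,3],d/np.linalg.norm(d)
def atz(s,uv,z,w=False):
    o,d=ray(s,uv,w); return o+d*(z-o[2])/d[2]
def proj(s,p,w=False):
    T=np.array(s['T']); q=T[:3,:3].T@(np.array(p)-T[:3,3]); q=q*[1,-1,-1]
    if w:
        r=np.hypot(q[0],q[1]); th=np.arctan2(r,q[2]); u,v=q[:2]/r*th
    else: u,v=q[:2]/q[2]
    return [u*s['fx']+s['cx'],v*s['fy']+s['cy']]
def tri(rs):
    A=np.zeros((3,3));b=np.zeros(3)
    for o,d in rs:
        P=np.eye(3)-np.outer(d,d);A+=P;b+=P@o
    p=np.linalg.solve(A,b); return p,[np.linalg.norm((np.eye(3)-np.outer(d,d))@(p-o))*1e3 for o,d in rs]
def save(n,s): cv2.imwrite(f'pics/{n}.png',s['img'][:,:,::-1])
E
python3 - <<'E'
from h import *
o=ctrl.get_obs();print(o,ctrl.nose_length)
S={}
for n in('scene','top','wrist'):
    s=ctrl.snapshot(n);S[n]=s
    save(n+'0',s);print(n,s['fx'],s['cx'],s['cy'],np.round(s['T'],3).tolist(),[k for k in s])
    for t in('jig','pocket','nest','bolt','stand','sleeve_foot','plate','wax','tape','glue','brush'):
        print(t,[(np.round(d['at']).tolist(),round(d['score'],2)) for d in ctrl.spot_point(s,t)][:4])
im=np.hstack([S['scene']['img'],S['top']['img']]);
E
```

```text
pics
{'clock': 0.0, 'joint_pos': array([ 9.05338582e+01,  2.05923471e+01,  6.33330312e-01, -2.19577834e-02,
       -7.01372110e+01, -1.65091970e+01]), 'qvel': array([ 0.03276125, -0.09107585,  0.03990857, -0.0024604 ,  0.10467162,
       -0.04998495]), 'tau': array([-2.31169741e-05, -5.82719135e+01,  2.93046659e+01,  6.99694633e+00,
        6.94145914e-03, -1.62413630e-04]), 'tool_pos': array([0.18563579, 0.64847388, 0.24260324]), 'orientation': array([ 1.79901873e+02, -7.55726085e-03, -1.59828102e+01]), 'force': array([-0.55063121,  0.16089001, -0.25534613]), 'moment': array([-0.01195098, -0.039137  ,  0.01512116]), 'gripper_force': 0.0, 'opening': 0.08753676067958514} 0.017
scene 455.73044148085654 320.5092935706599 239.295366799063 [[0.531, 0.586, -0.613, -0.204], [-0.847, 0.381, -0.37, -0.229], [0.016, 0.716, 0.698, 0.898], [0.0, 0.0, 0.0, 1.0]] ['img', 'fx', 'fy', 'cx', 'cy', 'T', 'shot']
jig [([388.0, 293.0], 0.94)]
pocket [([389.0, 288.0], 0.82), ([388.0, 287.0], 0.62), ([478.0, 334.0], 0.16)]
nest [([303.0, 255.0], 0.87), ([340.0, 276.0], 0.84), ([160.0, 219.0], 0.74)]
bolt [
[... 562 characters left out ...]
 247.0], 0.85), ([349.0, 251.0], 0.76), ([164.0, 290.0], 0.74)]
bolt [([468.0, 242.0], 0.53), ([394.0, 245.0], 0.24), ([394.0, 245.0], 0.23)]
stand [([470.0, 245.0], 0.72), ([394.0, 242.0], 0.38)]
sleeve_foot [([474.0, 242.0], 0.5)]
plate [([393.0, 246.0], 0.89)]
wax [([358.0, 286.0], 0.71)]
tape []
glue []
brush [([305.0, 301.0], 0.57)]
wrist 371.64829954431775 319.85683469981933 242.773683888289 [[-0.277, 0.928, 0.248, 0.252], [-0.961, -0.267, -0.072, 0.629], [-0.0, -0.259, 0.966, 0.385], [0.0, 0.0, 0.0, 1.0]] ['img', 'fx', 'fy', 'cx', 'cy', 'T', 'shot']
jig []
pocket []
nest [([242.0, 39.0], 0.86)]
bolt []
stand []
sleeve_foot []
plate []
wax []
tape []
glue []
brush [([573.0, 6.0], 0.9)]
```

View pics/scene0.png

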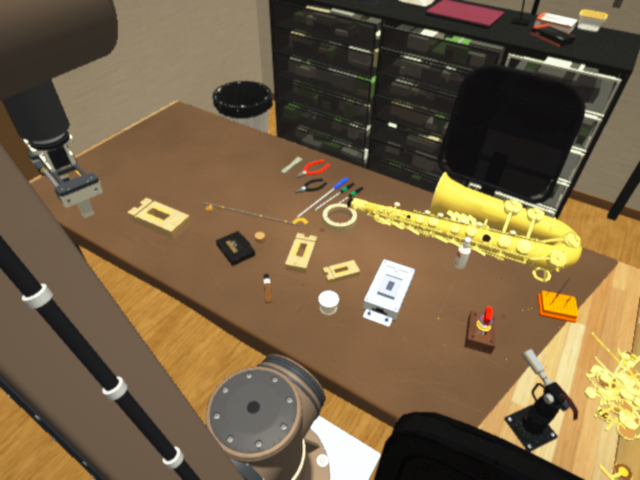

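View pics/top0.png

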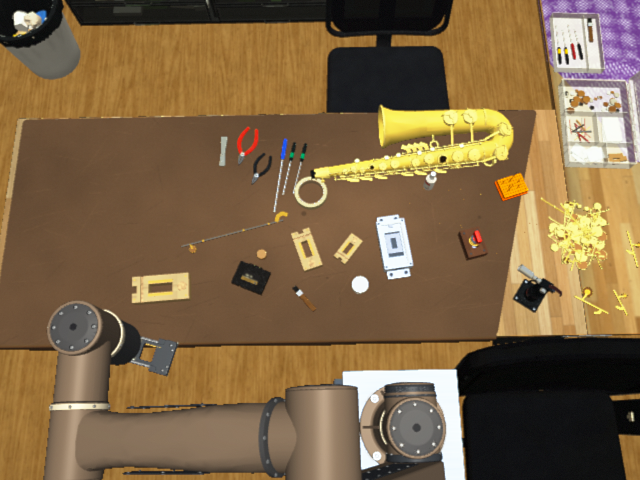

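```bash
python3 - <<'E'
from h import *
sc=ctrl.snapshot('scene');tp=ctrl.snapshot('top')
P={'jig':([388,293],[394,246],0),'pocket':([389,288],[392,242],.03),'plate':([388,286],[393,246],.029),'n1':([303,255],[304,247],0),'n2':([340,276],[349,251],0),'n3':([160,219],[164,290],0),'bolt':([479,334],[468,242],.008),'sleeve':([484,328],[474,242],.0395),'stand':([481,337],[470,245],0),'wax':([330,309],[358,286],0),'brush':([269,289],[305,301],0)}
for k,(a,b,z) in P.items():
    p,r=tri([ray(sc,a),ray(tp,b)]);print(k,np.round(p,3),np.round(r,1),np.round(atz(sc,a,z)[:2],3),np.round(atz(tp,b,z)[:2],3))
E
```

```text
jig [ 0.506 -0.003  0.01 ] [1.4 1.4] [0.513 0.001] [ 0.509 -0.005]
pocket [0.518 0.002 0.014] [0.3 0.3] [ 0.504 -0.002] [0.513 0.003]
plate [0.499 0.001 0.04 ] [1.6 1.6] [0.51  0.003] [0.501 0.001]
n1 [ 0.516  0.262 -0.014] [1.6 1.6] [0.506 0.254] [0.511 0.263]
n2 [0.495 0.13  0.002] [0.8 0.8] [0.496 0.131] [0.496 0.129]
n3 [0.385 0.666 0.021] [1.5 1.5] [0.4   0.687] [0.388 0.672]
bolt [ 0.521 -0.231 -0.007] [2.6 2.6] [ 0.511 -0.233] [ 0.516 -0.225]
sleeve [ 0.507 -0.236  0.039] [1.5 1.5] [ 0.508 -0.238] [ 0.506 -0.235]
stand [ 0.511 -0.237 -0.002] [4. 4.] [ 0.512 -0.24 ] [ 0.509 -0.232]
wax [ 0.394  0.103 -0.009] [3.1 3.1] [0.391 0.098] [0.39  0.106]
brush [0.35  0.258 0.01 ] [4.9 4.9] [0.361 0.26 ] [0.348 0.261]
```

The scene shows three pale nests: (160,219), (303,255) and (340,276). The jig is at (388,287) and the red-winged bolt in its stand is at (484,328). By pixel length the middle nest, about 42 px in the top view, is the 120 mm one. I'm moving over it to check.

Request:
apply_moves:
  commands:
    - [[29,-39,4],0.7,0]
    - [[29,-39,4],0.7,0]
    - [[29,-39,4],0.7,0]
    - [[29,-39,4],0.7,0]
    - [[29,-39,4],0.7,0]
    - [[29,-39,4],0.7,0]
    - [[29,-39,4],0.7,0]
    - [[29,-39,4],0.7,0]
    - [[29,-39,4],0.7,0]
    - [[29,-39,4],0.7,0]
    - [[29,-39,4],0.7,0]
    - [[29,-39,4],0.7,0]
    - [[29,-39,4],0.7,0]
    - [[29,-39,4],0.7,0]
    - [[29,-39,4],0.7,0]

```text
clock: 3.15
tool_pos: [0.4757, 0.2588, 0.2835]
orientation: [-180.0, -0.0, 24.1]
force: [-0.3, 0.5, -0.3]
opening: 0.0878
gripper_force: 0.0
```

```bash
python3 - <<'E'
from h import *
o=ctrl.get_obs();print(o['clock'],o['tool_pos'],o['orientation'],o['joint_pos'])
s=ctrl.snapshot('wrist');save('w1',s);print(np.round(s['T'],3).tolist())
for t in('jig','pocket','nest','bolt','stand','sleeve_foot','plate'):
    print(t,[(np.round(d['at']).tolist(),round(d['score'],2),np.round(atz(s,d['at'],0.0,True)[:2],3).tolist()) for d in ctrl.spot_point(s,t)][:4])
E
```

```text
3.15 [0.47574064 0.25879981 0.28354622] [-1.79985968e+02 -2.24843634e-03  2.40795640e+01] [ 4.92789192e+01  6.53312214e+00 -1.25889342e+01 -1.24251294e-02
 -7.08699354e+01  6.48047162e+01]
[[0.407, 0.883, 0.236, 0.539], [-0.914, 0.393, 0.105, 0.287], [-0.0, -0.258, 0.966, 0.425], [0.0, 0.0, 0.0, 1.0]]
jig [([508.0, 264.0], 0.75, [0.51, 0.003])]
pocket [([522.0, 273.0], 0.61, [0.507, -0.027])]
nest [([31.0, 151.0], 0.81, [0.391, 0.67]), ([422.0, 228.0], 0.65, [0.501, 0.136])]
bolt []
stand []
sleeve_foot []
plate [([520.0, 276.0], 0.98, [0.503, -0.026])]
```

View pics/w1.png

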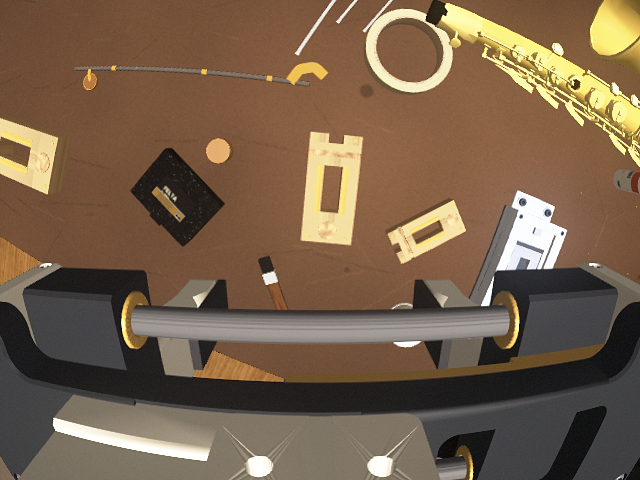

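The wrist view shows the mid nest at about (332,188), notch at its top end (337,137). The small nest is at (427,230) and the large one at the left edge. I'm measuring the nest by segmentation, then looking at the jig.

```bash
cat >> h.py <<'E'
def rect(s,cx,cy,h,z,w=True,res=0.0005):
    "world plane z picture: rows down = -x, cols right = -y"
    n=int(2*h/res); g=(np.arange(n)-n/2)*res
    X,Y=np.meshgrid(cx-g,cy-g,indexing='ij')
    T=np.array(s['T']); q=(np.stack([X,Y,0*X+z],-1)-T[:3,3])@T[:3,:3]*[1,-1,-1]
    if w:
        r=np.hypot(q[...,0],q[...,1]); k=np.arctan2(r,q[...,2])/r
    else: k=1/q[...,2]
    return cv2.remap(s['img'],(q[...,0]*k*s['fx']+s['cx']).astype(np.float32),(q[...,1]*k*s['fy']+s['cy']).astype(np.float32),cv2.INTER_LINEAR)
def world(cx,cy,h,p,res=0.0005):
    n=int(2*h/res); return np.array([cx-(p[1]-n/2)*res, cy-(p[0]-n/2)*res])
E
python3 - <<'E'
from h import *
s=ctrl.snapshot('wrist'); tp=ctrl.snapshot('top')
for nm,S,w in(('w',s,True),('t',tp,False)):
    r=rect(S,.51,.26,.085,.024,w); hsv=cv2.cvtColor(r,cv2.COLOR_RGB2HSV)
    m=((hsv[...,2]>170)&(hsv[...,0]<35)).astype(np.uint8)
    n,l,st,c=cv2.connectedComponentsWithStats(m); i=max(range(1,n),key=lambda k:st[k,4])
    cnt=cv2.findContours((l==i).astype(np.uint8),0,2)[0][0]
    b=cv2.minAreaRect(cnt); print(nm,world(.51,.26,.085,b[0]),np.array(b[1])*.5,b[2],[np.round(world(.51,.26,.085,p),4).tolist() for p in cv2.boxPoints(b)])
E
```

```text
w [0.50093393 0.25692487] [121.34164429  57.64981461] 71.39993286132812 [[0.5491999983787537, 0.303600013256073], [0.5676000118255615, 0.24899999797344208], [0.45260000228881836, 0.2102999985218048], [0.4341999888420105, 0.26489999890327454]]
t [0.49187933 0.25298727] [105.23472595  59.70543671] 71.17529296875 [[0.5320000052452087, 0.29820001125335693], [0.5512999892234802, 0.24169999361038208], [0.45170000195503235, 0.2078000009059906], [0.4323999881744385, 0.26429998874664307]]
```

Request:
apply_moves:
  commands:
    - [[-3,-26,0],-0.42,0]
    - [[-3,-26,0],-0.42,0]
    - [[-3,-26,0],-0.42,0]
    - [[-3,-26,0],-0.42,0]
    - [[-3,-26,0],-0.42,0]
    - [[-3,-26,0],-0.42,0]
    - [[-3,-26,0],-0.42,0]
    - [[-3,-26,0],-0.42,0]
    - [[-3,-26,0],-0.42,0]

```text
clock: 4.4
tool_pos: [0.4458, -0.0017, 0.2838]
orientation: [-180.0, -0.0, -0.0]
force: [0.5, 0.1, -0.7]
opening: 0.0877
gripper_force: 0.0
```

```bash
python3 - <<'E'
from h import *
o=ctrl.get_obs();print(o['clock'],o['tool_pos'],o['orientation'])
s=ctrl.snapshot('wrist')
r=rect(s,.51,0,.14,.038)
for t in('jig','pocket','plate'):
    print(t,[(np.round(d['at']).tolist(),round(d['score'],2),np.round(atz(s,d['at'],{'jig':0,'pocket':.03,'plate':.029}[t],True)[:2],4).tolist()) for d in ctrl.spot_point(s,t)][:4])
cv2.imwrite('pics/jig.png',r[:,:,::-1])
np.savez('jig.npz',**{k:v for k,v in s.items()})
E
```

```text
4.4 [ 0.44578944 -0.00165235  0.28381796] [-1.79980157e+02 -3.92326559e-02 -4.44863920e-02]
jig [([317.0, 151.0], 0.76, [0.5091, 0.001])]
pocket [([324.0, 150.0], 0.63, [0.5105, -0.0058])]
plate [([507.0, 157.0], 0.65, [0.5106, -0.2172]), ([317.0, 152.0], 0.57, [0.509, 0.0014])]
```

View pics/jig.png

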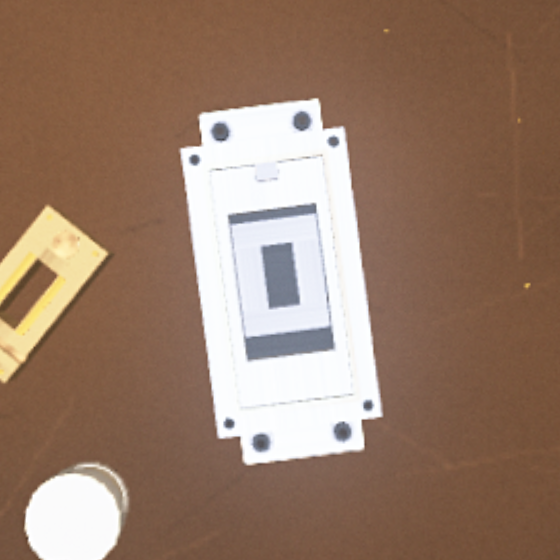

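The rectified jig view has the block corners at (181,150), (344,128), (381,416) and (218,437), and the key at (266,171). So jig +x points along world +x with a yaw of about 7.5°. The slot is at about (281,275), so the plate sits roughly +3.5 mm in x. Now I'll grasp the nest.

```bash
python3 - <<'E'
from h import *
s=dict(np.load('jig.npz')); r=rect(s,.51,0,.14,.038); g=cv2.cvtColor(r,cv2.COLOR_RGB2HSV)
m=((g[...,1]<60)&(g[...,2]>150)).astype(np.uint8)
m[:,:150]=0; n,l,st,c=cv2.connectedComponentsWithStats(m); i=max(range(1,n),key=lambda k:st[k,4])
m=(l==i).astype(np.uint8); m=cv2.morphologyEx(m,cv2.MORPH_CLOSE,np.ones((9,9)))
# fit long side edges: per row left/right extents
L=[];R=[]
for y in range(175,395):
    x=np.where(m[y])[0]; L.append((y,x[0]));R.append((y,x[-1]+1))
for e in(L,R):
    e=np.array(e);p=np.polyfit(e[:,0],e[:,1],1);print('slope deg',np.degrees(np.arctan(p[0])),'x at 280',p[0]*280+p[1],np.std(e[:,1]-np.polyval(p,e[:,0])))
E
```

```text
slope deg 7.473007770170108 x at 280 196.71881124516094 0.48365980372708733
slope deg 7.5326706326836375 x at 280 365.4140440542536 0.525972509596432
```

Request:
apply_moves:
  commands:
    - [[5.5,25.8,-10],0.325,0]
    - [[5.5,25.8,-10],0.325,0]
    - [[5.5,25.8,-16],0.325,0]
    - [[5.5,25.8,-16],0.325,0]
    - [[5.5,25.8,-18],0.325,0]
    - [[5.5,25.8,-18],0.325,0]
    - [[5.5,25.8,-18],0.325,0]
    - [[5.5,25.8,-18],0.325,0]
    - [[5.5,25.8,-21],0.325,0]
    - [[5.5,25.8,-23.5],0.325,0]
    - [[5.5,25.8,-25],0.325,0]
    - [[5.5,25.8,-25.5],0.325,0]
    - [[5.5,25.8,-25.6],0.325,0]
    - [[5.5,25.8,-25.6],0.325,1]
    - [[5.5,25.8,-25.6],0.325,1]
    - [[5.5,25.8,-25.6],0.325,1]
    - [[5.5,25.8,-25.6],0.325,1]
    - [[5.5,25.8,-25.6],0.325,1]
    - [[5.5,25.8,-25.6],0.325,1]

```text
clock: 6.18
tool_pos: [0.5011, 0.2571, 0.0283]
orientation: [-180.0, -0.1, 18.7]
force: [-1.1, 0.4, 4.7]
opening: 0.0555
gripper_force: 30.0
```

Request:
apply_moves:
  commands:
    - [[0,0,3],0,1]
    - [[0,0,6],0,1]
    - [[0,-3,9],0,1]
    - [[0.76,-25.75,9.2],-0.195,1]
    - [[0.76,-25.75,9.2],-0.195,1]
    - [[0.76,-25.75,9.2],-0.195,1]
    - [[0.76,-25.75,9.2],-0.195,1]
    - [[0.76,-25.75,9.2],-0.195,1]
    - [[0.76,-25.75,9.2],-0.195,1]
    - [[0.76,-25.75,9.2],-0.195,1]
    - [[0.76,-25.75,9.2],-0.195,1]
    - [[0.76,-25.75,9.2],-0.195,1]
    - [[0.76,-25.75,9.2],-0.195,1]

```text
clock: 7.27
tool_pos: [0.5084, 0.0001, 0.1195]
orientation: [-180.0, -0.0, 7.6]
force: [-0.1, 0.7, -2.2]
opening: 0.0556
gripper_force: 30.0
```

```bash
python3 - <<'E'
from h import *
o=ctrl.get_obs();print(o['clock'],o['tool_pos'],o['orientation'],o['opening'],o['force'])
s=ctrl.snapshot('wrist');np.savez('hold.npz',**s)
save('hold',s)
# expected projections of nest top front corners, notch, jig key
t=o['tool_pos'];a=np.radians(o['orientation'][2]);c,q=np.cos(a),np.sin(a)
W=lambda x,y,z:[t[0]+c*x-q*y,t[1]+q*x+c*y,z]
zt=t[2]-.004
for n,p in(('FL',(.06,.028)),('FR',(.06,-.028)),('notch',(.05,0))): print(n,np.round(proj(s,W(*p,zt),True),1))
b=np.radians(7.5);print('jig FL/FR block', [np.round(proj(s,[.5086+np.cos(b)*.073-np.sin(b)*y,-.0005+np.sin(b)*.073+np.cos(b)*y,.038],True),1) for y in(.041,-.041)])
E
```

```text
7.2667 [5.08387134e-01 7.95902673e-05 1.19532070e-01] [-1.79991588e+02 -2.68944126e-03  7.55475969e+00] 0.05557417608373332 [-0.08042637  0.70051402 -2.20292432]
FL [248.2 170.3]
FR [390.6 170.1]
notch [319.4 194.7]
jig FL/FR block [array([252. , 140.3]), array([389.2, 140.3])]
```

View pics/hold.png

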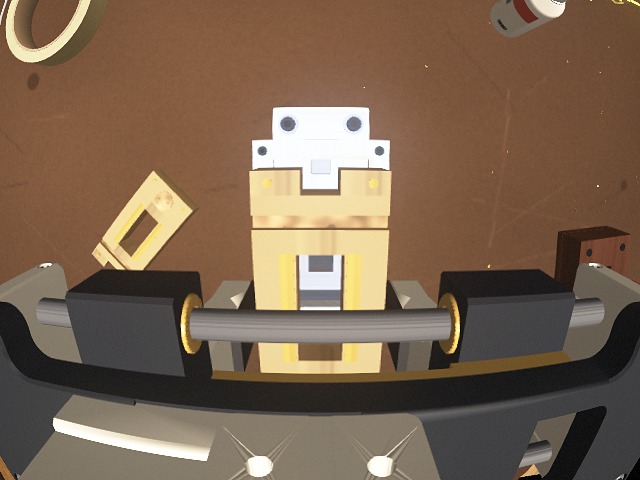

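The held nest's front corners (249,170) and (391,169), and the jig block corners (251,140) and (390,140), match their predicted positions within a pixel. Lowering.

Request:
apply_moves:
  commands:
    - [[0,0,-3],0,1]
    - [[0,0,-4.5],0,1]
    - [[0,0,-5],0,1]
    - [[0,0,-5.3],0,1]
    - [[0,0,-5.6],0,1]
    - [[0,0,-5.9],0,1]
    - [[0,0,-6.1],0,1]
    - [[0,0,-6.2],0,1]
    - [[0,0,-6.2],0,1]

```text
clock: 8.07
tool_pos: [0.5088, -0.0004, 0.0583]
orientation: [-180.0, -0.1, 7.5]
force: [-1.4, 1.0, 2.4]
opening: 0.0557
gripper_force: 30.0
```

Request:
apply_moves:
  commands:
    - [[0,0,0],0,0]
    - [[0,0,0],0,0]
    - [[0,0,0],0,0]
    - [[0,0,0],0,0]
    - [[0,0,0],0,0]
    - [[0,0,3],0,0]
    - [[0,0,7],0,0]
    - [[-6.3,-12,22.6],-0.131,0]
    - [[-6.3,-12,22.6],-0.131,0]
    - [[-6.3,-12,22.6],-0.131,0]
    - [[-6.3,-12,22.6],-0.131,0]
    - [[-6.3,-12,22.6],-0.131,0]
    - [[-6.3,-12,22.6],-0.131,0]
    - [[-6.3,-12,22.6],-0.131,0]

```text
clock: 9.23
tool_pos: [0.4456, -0.1215, 0.2857]
orientation: [-180.0, -0.3, -0.1]
force: [-0.5, 0.3, -0.7]
opening: 0.0875
gripper_force: 0.0
```

```bash
python3 - <<'E'
from h import *
o=ctrl.get_obs();print(o['clock'],o['tool_pos'],o['orientation'],o['opening'],o['force'])
s=ctrl.snapshot('wrist');np.savez('b1.npz',**s)
for t,z in(('bolt',.008),('sleeve_foot',.0395),('stand',0),('nest',.03),('plate',.029),('jig',0)):
    print(t,[(np.round(d['at']).tolist(),round(d['score'],2),np.round(atz(s,d['at'],z,True)[:2],4).tolist()) for d in ctrl.spot_point(s,t)][:3])
A=rect(s,.51,0,.075,.054,res=.0003);B=rect(s,.51,-.235,.075,.09,res=.0003)
cv2.imwrite('pics/ab.png',cv2.resize(np.hstack([A,B])[:,:,::-1],(800,400)))
E
```

```text
9.2333 [ 0.44558657 -0.12152719  0.28567488] [-1.79963210e+02 -2.68983700e-01 -1.06811136e-01] 0.08751591319779517 [-0.51707619  0.25775549 -0.65596595]
bolt [([417.0, 154.0], 0.72, [0.5092, -0.2331])]
sleeve_foot [([425.0, 154.0], 0.71, [0.5097, -0.2336])]
stand [([416.0, 153.0], 0.83, [0.5093, -0.2334])]
nest [([211.0, 155.0], 0.72, [0.5087, -0.0027]), ([117.0, 166.0], 0.6, [0.5039, 0.1174])]
plate [([206.0, 154.0], 0.65, [0.51, 0.0023])]
jig [([214.0, 153.0], 0.88, [0.5108, 0.0016])]
```

View pics/ab.png

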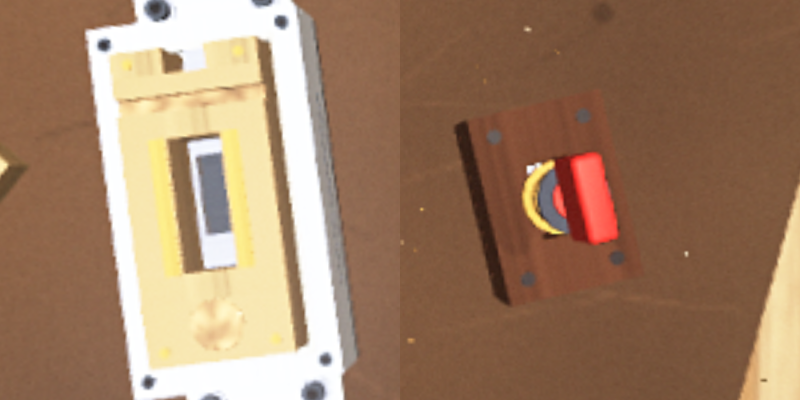

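The left half shows the nest seated squarely with the slot visible through its window. The right half shows the bolt upright in its stand, wing centre about (597,198), yaw about 12°. One more view from above the bolt before grasping.

Request:
apply_moves:
  commands:
    - [[-0.5,-12.8,-3],0.21,0]
    - [[-0.5,-12.8,-3],0.21,0]
    - [[-0.5,-12.8,-3],0.21,0]
    - [[-0.5,-12.8,-3],0.21,0]
    - [[-0.5,-12.8,-3],0.21,0]
    - [[-0.5,-12.8,-3],0.21,0]

```text
clock: 10.08
tool_pos: [0.44, -0.2492, 0.2524]
orientation: [-180.0, 0.1, 11.9]
force: [-0.4, -0.4, 0.3]
opening: 0.0877
gripper_force: 0.0
```

```bash
python3 - <<'E'
from h import *
o=ctrl.get_obs();print(o['clock'],o['tool_pos'],o['orientation'])
s=ctrl.snapshot('wrist');np.savez('b2.npz',**s);s1=dict(np.load('b1.npz'))
for t,z in(('bolt',.008),('sleeve_foot',.0395),('stand',0)):
    print(t,[(np.round(d['at']).tolist(),round(d['score'],2),np.round(atz(s,d['at'],z,True)[:2],4).tolist()) for d in ctrl.spot_point(s,t)][:2])
C=[]
for S in(s1,s):
    g=cv2.cvtColor(S['img'],cv2.COLOR_RGB2HSV)
    # wing top = bright red
    r=rect(S,.51,-.234,.05,.09,res=.00025);g=cv2.cvtColor(r,cv2.COLOR_RGB2HSV)
    m=(((g[...,0]<6)|(g[...,0]>174))&(g[...,1]>150)&(g[...,2]>190)).astype(np.uint8)
    n,l,st,c=cv2.connectedComponentsWithStats(m);i=max(range(1,n),key=lambda k:st[k,4])
    b=cv2.minAreaRect(cv2.findContours((l==i).astype(np.uint8),0,2)[0][0])
    w=world(.51,-.234,.05,b[0],.00025);print(w,np.array(b[1])*.25,b[2])
    C.append((np.array(S['T'])[:3,3],np.append(w,.09)))
rs=[(o,(p-o)/np.linalg.norm(p-o)) for o,p in C];print('tri',tri(rs))
cv2.imwrite('pics/b2.png',cv2.resize(r,(400,400))[:,:,::-1])
# slot through window, earlier view, plane .029
r=rect(s1,.51,0,.06,.029,res=.00025);cv2.imwrite('pics/slot.png',r[:,:,::-1])
cv2.imwrite('pics/b2s.png',np.hstack([cv2.resize(r,(400,400)),cv2.resize(rect(s,.51,-.234,.05,.09,res=.00025),(400,400))])[:,:,::-1])
E
```

```text
10.0833 [ 0.44003223 -0.24916729  0.25237221] [-1.79950265e+02  1.34291746e-01  1.19354068e+01]
bolt [([317.0, 143.0], 0.72, [0.5088, -0.2313]), ([112.0, 109.0], 0.41, [0.5119, 0.0077])]
sleeve_foot [([318.0, 142.0], 0.79, [0.5104, -0.2323]), ([112.0, 114.0], 0.42, [0.5061, -0.0138])]
stand [([320.0, 143.0], 0.86, [0.5102, -0.234]), ([110.0, 111.0], 0.69, [0.5091, 0.0153])]
[ 0.51086029 -0.23306618] [34.015625   12.06614876] 75.96376037597656
[ 0.51090849 -0.23306533] [33.50245285 13.48081112] 78.11134338378906
tri (array([ 0.51088439, -0.23306405,  0.09001079]), [np.float64(0.024034234327916043), np.float64(0.024034234327627406)])
```

View pics/b2s.png

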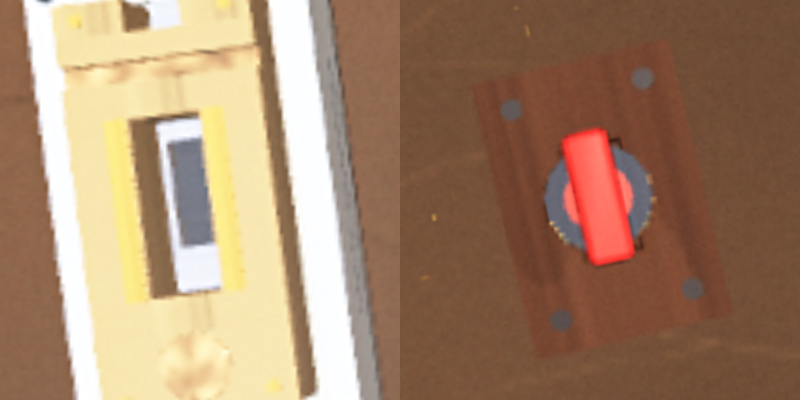

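The wing is triangulated at (0.5109, −0.2331, 0.0900), which matches 8 + 82 mm, with yaw 13°. The slot centre is about +4.2 mm along jig x. Grasping the wing.

Request:
apply_moves:
  commands:
    - [[7,1.5,-8],0.016,0]
    - [[7,1.5,-12],0.016,0]
    - [[7,1.5,-12],0.016,0]
    - [[7,1.5,-12],0.016,0]
    - [[7,1.5,-14],0.016,0]
    - [[7,1.5,-16],0.016,0]
    - [[7,1.5,-16.9],0.016,0]
    - [[7,1.5,-16.9],0.016,0]
    - [[7,1.5,-16.9],0.016,1]
    - [[7,1.5,-16.9],0.016,1]
    - [[7,1.5,-16.9],0.016,1]
    - [[7,1.5,-16.9],0.016,1]
    - [[7,1.5,-16.9],0.016,1]
    - [[7,1.5,-16.9],0.016,1]
    - [[7,1.5,-16.9],0.016,1]
    - [[7,1.5,-16.9],0.016,1]
    - [[7,1.5,-16.9],0.016,1]

```text
clock: 11.7
tool_pos: [0.5104, -0.2337, 0.0846]
orientation: [180.0, -0.0, 13.0]
force: [-0.5, 0.3, -0.9]
opening: 0.0333
gripper_force: 0.0
```

Fingers are still closing. I'll wait, then lift.

Request:
apply_moves:
  commands:
    - [[0,0,0],0,1]
    - [[0,0,0],0,1]
    - [[0,0,0],0,1]
    - [[0,0,0],0,1]
    - [[0,0,0],0,1]
    - [[0,0,0],0,1]
    - [[0,0,0],0,1]
    - [[0,0,0],0,1]
    - [[0,0,1],0,1]
    - [[0,0,3],0,1]
    - [[0,0,5],0,1]
    - [[0,0,8],0,1]
    - [[0,0,10],0,1]
    - [[0,0,10],0,1]
    - [[0,0,10],0,1]

```text
clock: 12.95
tool_pos: [0.5109, -0.2336, 0.1863]
orientation: [180.0, -0.2, 13.0]
force: [-0.9, 0.2, -2.4]
opening: 0.0119
gripper_force: 30.0
```

Request:
apply_moves:
  commands:
    - [[0.2,23.4,0],-0.096,1]
    - [[0.2,23.4,0],-0.096,1]
    - [[0.2,23.4,0],-0.096,1]
    - [[0.2,23.4,0],-0.096,1]
    - [[0.2,23.4,0],-0.096,1]
    - [[0.2,23.4,0],-0.096,1]
    - [[0.2,23.4,0],-0.096,1]
    - [[0.2,23.4,-2.5],-0.096,1]
    - [[0.2,23.4,-4],-0.096,1]
    - [[0.2,23.4,-4],-0.096,1]
    - [[0.2,23.4,-4],-0.096,1]

```text
clock: 13.87
tool_pos: [0.5113, -0.0001, 0.1435]
orientation: [179.9, 0.2, 7.5]
force: [0.3, -0.4, -1.2]
opening: 0.0121
gripper_force: 30.0
```

```bash
python3 - <<'E'
from h import *
o=ctrl.get_obs();print(o['clock'],o['tool_pos'],o['orientation'],o['force'])
s=ctrl.snapshot('wrist');save('ins',s)
sc=ctrl.snapshot('scene');cv2.imwrite('pics/ins2.png',np.hstack([cv2.resize(s['img'][100:400,180:480],(400,400)),cv2.resize(sc['img'][220:360,320:460],(400,400),interpolation=cv2.INTER_CUBIC)])[:,:,::-1])
for t in('bolt','sleeve_foot','nest'): print(t,[(np.round(d['at']).tolist(),round(d['score'],2)) for d in ctrl.spot_point(s,t)][:2])
E
```

```text
13.8667 [ 5.11332745e-01 -1.07458105e-04  1.43483559e-01] [179.94981882   0.19735964   7.45613274] [ 0.34570912 -0.37273043 -1.24876874]
bolt [([320.0, 263.0], 0.74)]
sleeve_foot [([320.0, 278.0], 0.93)]
nest [([321.0, 246.0], 0.73), ([159.0, 227.0], 0.66)]
```

View pics/ins2.png

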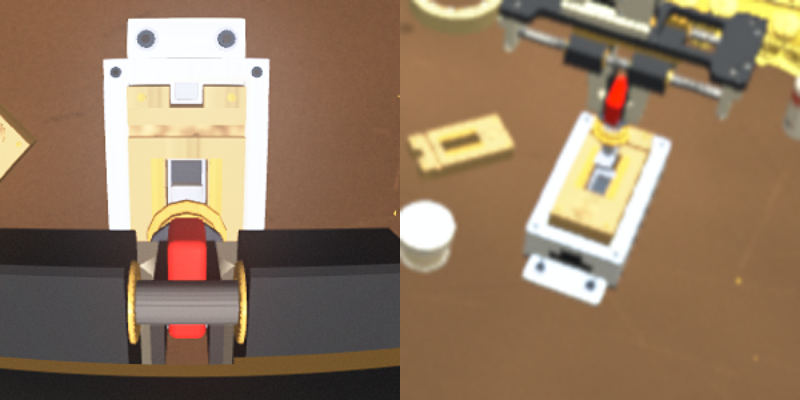

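```bash
python3 - <<'E'
from h import *
o=ctrl.get_obs();print(o['tool_pos'])
s=ctrl.snapshot('wrist');g=cv2.cvtColor(s['img'],cv2.COLOR_RGB2GRAY)
print(g[205:245,320].tolist())
b=np.radians(7.5)
for r in (218,220,222):
    p=atz(s,[320,r],.029,True);print(r,p,'d jig',(p[:2]-[.5087,-.0004])@[np.cos(b),np.sin(b)])
E
```

```text
[5.12876426e-01 3.23664487e-04 1.45421439e-01]
[136, 227, 221, 220, 220, 221, 220, 219, 220, 222, 222, 220, 220, 219, 222, 220, 231, 194, 137, 122, 130, 130, 130, 128, 130, 129, 126, 128, 131, 129, 126, 127, 123, 136, 187, 250, 246, 245, 246, 245]
218 [0.53137931 0.00253358 0.029     ] d jig 0.02286819718628727
220 [0.52995062 0.00234906 0.029     ] d jig 0.021427640672160644
222 [0.52851882 0.00216414 0.029     ] d jig 0.01998395798046019
```

Request:
apply_moves:
  commands:
    - [[-0.05,0,-1.5],0,1]
    - [[-0.05,0,-2.5],0,1]
    - [[-0.05,0,-3.2],0,1]
    - [[-0.05,0,-3.5],0,1]
    - [[-0.05,0,-3.8],0,1]
    - [[-0.05,0,-4.0],0,1]
    - [[-0.05,0,-4.2],0,1]
    - [[-0.05,0,-4.4],0,1]
    - [[-0.05,0,-4.6],0,1]
    - [[-0.05,0,-4.6],0,1]

```text
clock: 15.0
tool_pos: [0.5122, 0.0005, 0.0987]
orientation: [180.0, -0.0, 7.5]
force: [-1.0, 0.1, 2.2]
opening: 0.0119
gripper_force: 30.0
```

Request:
apply_moves:
  commands:
    - [[0,0,-0.3],0,1]
    - [[0,0,-0.6],0,1]
    - [[0,0,-0.9],0,1]
    - [[0,0,-1.0],0,1]
    - [[0,0,-1.0],0,1]
    - [[0,0,-1.0],0,1]

```text
clock: 15.5
tool_pos: [0.5123, 0.0005, 0.0894]
orientation: [180.0, -0.1, 7.5]
force: [-3.4, 0.3, 10.6]
opening: 0.0116
gripper_force: 30.0
```

Request:
apply_moves:
  commands:
    - [[0,0,-0.08],0,1]
    - [[0,0,-0.08],0,1]
    - [[0,0,-0.08],-0.12,1]
    - [[0,0,-0.08],-0.24,1]
    - [[0,0,-0.08],-0.36,1]
    - [[0,0,-0.08],-0.48,1]
    - [[0,0,-0.08],-0.6,1]
    - [[0,0,-0.08],-0.72,1]
    - [[0,0,-0.08],-0.84,1]
    - [[0,0,-0.08],-0.96,1]
    - [[0,0,-0.08],-1.08,1]
    - [[0,0,-0.08],-1.2,1]
    - [[0,0,-0.08],-1.32,1]
    - [[0,0,-0.08],-1.44,1]
    - [[0,0,-0.08],-1.55,1]
    - [[0,0,-0.08],-1.59,1]
    - [[0,0,-0.08],-1.59,1]
    - [[0,0,-0.08],-1.59,1]

```text
clock: 17.0
tool_pos: [0.514, 0.0009, 0.0894]
orientation: [-179.7, 0.0, -83.6]
force: [0.3, 0.2, 10.2]
opening: 0.0114
gripper_force: 30.0
```

```bash
python3 - <<'E'
from h import *
o=ctrl.get_obs();print(o['clock'],o['tool_pos'],o['orientation'],o['force'],o['moment'],o['opening'])
E
```

```text
17.0 [0.51403984 0.00090188 0.08941838] [-1.79739371e+02  1.00179200e-02 -8.35897713e+01] [ 0.31248241  0.19021426 10.23856321] [ 0.13864238 -0.01333273  0.03862891] 0.01137366256055495
```

Request:
apply_moves:
  commands:
    - [[0,0,0.1],0,1]
    - [[0,0,0.2],0,1]
    - [[0,0,0.3],0,1]
    - [[0,0,0.4],0,1]
    - [[0,0,0.4],0,1]
    - [[0,0,0.4],0,1]

```text
clock: 17.5
tool_pos: [0.5139, 0.0009, 0.0928]
orientation: [-179.8, 0.0, -83.6]
force: [4.3, -0.3, 5.6]
opening: 0.012
gripper_force: 30.0
```

Request:
apply_moves:
  commands:
    - [[0,0,0],0,0.7]
    - [[0,0,0],0,0.7]
    - [[0,0,0],0,0.7]
    - [[0,0,0],0,0.7]
    - [[0,0,0],0,0.7]
    - [[0,0,0],0,0.7]
    - [[0,0,2],0,0.6]
    - [[0,0,5],0,0.5]
    - [[0,0,9],0,0.5]
    - [[-7,-2,19],1.59,0.5]
    - [[-7,-2,19],1.59,0.5]
    - [[-7,-2,19],1.59,0.5]
    - [[-7,-2,19],1.59,0.5]
    - [[-7,-2,19],1.59,0.5]
    - [[-7,-2,19],1.59,0.5]
    - [[-7,-2,19],1.59,0.5]
    - [[-7,-2,19],1.59,0.5]
    - [[-7,-2,19],1.59,0.5]
    - [[-7,-2,19],1.59,0.5]
    - [[-7,-2,19],1.59,0.5]

```text
clock: 19.17
tool_pos: [0.4406, -0.0198, 0.2806]
orientation: [180.0, 0.2, -4.5]
force: [0.0, -0.0, 0.2]
opening: 0.044
gripper_force: 0.0
```

```bash
python3 - <<'E'
from h import *
o=ctrl.get_obs();print(o['clock'],o['tool_pos'],o['orientation'])
s=ctrl.snapshot('wrist');b=np.radians(7.5)
for z in(.0985,):
    r=rect(s,.51,0,.06,z,res=.00025);g=cv2.cvtColor(r,cv2.COLOR_RGB2HSV)
    m=(((g[...,0]<6)|(g[...,0]>174))&(g[...,1]>150)&(g[...,2]>190)).astype(np.uint8)
    n,l,st,c=cv2.connectedComponentsWithStats(m);i=max(range(1,n),key=lambda k:st[k,4])
    B=cv2.minAreaRect(cv2.findContours((l==i).astype(np.uint8),0,2)[0][0])
    w=world(.51,0,.06,B[0],.00025);print(z,w,np.array(B[1])*.25,B[2])
sc=ctrl.snapshot('scene')
cv2.imwrite('pics/fin.png',np.hstack([cv2.resize(rect(s,.51,0,.1,.054),(400,400)),cv2.resize(sc['img'][220:360,320:460],(400,400),interpolation=cv2.INTER_CUBIC)])[:,:,::-1])
E
```

```text
19.1667 [ 0.44058782 -0.01978576  0.28064386] [ 1.79966630e+02  1.76027083e-01 -4.52347772e+00]
0.0985 [ 5.14938900e-01 -2.16072083e-04] [12.87766838 33.54777145] 83.82982635498047
```

View pics/fin.png

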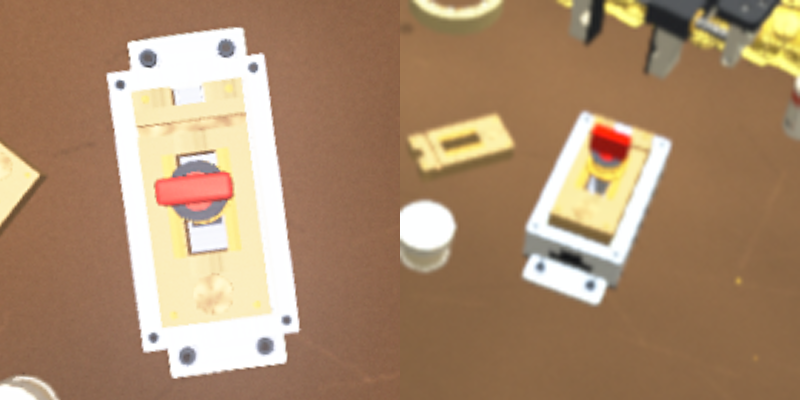

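The bolt's wing lies across the jig and has stayed there after release, centred on the nest. The nest is seated and the other things are undisturbed. Handing in.

```bash
python3 -c "
from plant import ctrl
print(ctrl.close_job())"
```

```text
the job is handed in; nothing more can be done
None
```

The nest is seated in the jig's pocket with its notch over the key, and the bolt is through the window, turned a quarter turn clockwise and locked; the job was handed in at about 19 s, but no verdict came back, and I judged the lock from the bolt staying across the jig after release.

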